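# Put the film away in the light-tight box

## Robot

A 6-joint arm with a two-finger parallel gripper is mounted at the origin on a cart in front of the work surface, level with it; the furniture and walls round the work are solid. World frame = base frame: x ahead of the robot, y to its left, z up, the work surface at z = 0. Lengths are in mm, angles in rad, forces in N, time in s.
With the tool pointing down it reaches from about 350 to 775 mm from the base axis. Payload 7.3 kg.
Tool frame: the origin (TCP) lies at the very end of the fingers, on their centre line; the grasp point (between the pads) lies 19 mm behind it; z points along the fingers, y is the line along which they close (so a half turn about z gives the same grasp; the last joint's range is limited). The gripper opens to 92 mm and grips with 3 to 60 N. Pads are 19 mm wide; open, the fingers measure 130 mm over their backs; the gripper's body (75 mm by 190 mm) begins 47 mm behind the grasp point.
Start: joints at [1.142, 0.342, 1.524, -0, 1.275, -0.146], TCP at [146.484, 504.17, 226.741] pointing down, gripper open.
Joint ranges: [-2.53, 2.53], [-0.77, 2.02], [0.04, 2.7], [-1, 4.14], [0.28, 2.66], [-3.11, 3.11]. Speed limits (rad/s): [2.57, 2.57, 3.14, 3.14, 3.14, 3.14].

## Interface

Orientations are given as [roll, pitch, yaw] about the fixed x, y, z axes, in that order (R = Rz(yaw) Ry(pitch) Rx(roll)).
In Python, from plant import bot gives the robot as it stands.
- The arm moves only by the tool jog_arm, never from a script. Its argument "targets" is a list of rows, each an object with "xyz": the shift along the tool's x, y, z as a fraction of full scale, a list of three; "spin": the turn about the tool's z as a fraction of full scale. In form: [{"xyz": [x, y, z], "spin": spin}, ...]. A call has exactly 10 rows; each row shifts and turns the commanded pose from where the row before left it, along the tool's axes as they then stand; what a row does not reach is not made up. Full scale, the value 1, is 80 mm for a shift and 0.1 rad for a turn. A row lasts 1/8 s, in which the tool goes at most 62.5 mm and 10.7 degrees, less where a joint would pass 70% of its speed; a pose out of reach is approached as far as the arm can. A call with a number of a shift or a turn outside -1 to 1 is refused whole. A call with a gripper value outside its range is refused whole. "gripper" is the opening in per cent of the stroke, from 0 (shut) to 100 (fully open), set as the call begins (left out, the last holds). The fingers move at their own pace and stop on an object; the grip force is fixed at half the most. Time passes only in rows, so rows that do not move let the fingers close, or fill a call up. It gives the time, the measured TCP pose, the force, the opening and the grip force at its end, in the units of the state.
- bot.get_obs(): the state, without advancing time (a new reading comes with each control period).
- bot.capture(name): name is "scene" or "top" or "wrist"; returns the picture (480x640x3 uint8, blue, green, red); there is no depth.
- bot.get_calibration(name): a dict with "vfov" (degrees; the focal length in pixels is half the picture's height over the tangent of half this angle, whatever the lens; pixels are square), "cx", "cy" (the principal point, pixels), "eye" and "rotation" of the camera in the world. Camera axes: x right, y down, z forward; pixel columns grow to the right and rows downward; lengths in mm; the calibration is good to about 2 mm. The wrist camera is an equidistant fisheye: a pixel r from the principal point sees the ray r / f radians off the axis. A picture is of the moment at which its call begins: read the wrist's pose just before it. get_calibration takes no time and is no camera call; for the wrist camera it gives the pose at the moment of the call.
- bot.close_job(): hands the job in; it is judged then, once.
The state is a dict: "time": time; "joint_positions": joint angles; "dq": joint speeds; "tau": joint torques, N m; "tool_pos": TCP position; "tcp_rot": TCP orientation; "contact_force": force on the tool from outside, world axes, zero at the start; "moment": the same for the moment, N m; "grip_width": finger opening in mm; "finger_force": force on a finger pad.
Only numpy, scipy, OpenCV 4.12 (cv2) and the standard library are available. Lean on these libraries where they do the work, as an engineer would, in place of code of your own. Each camera call takes 0.05 s, during which the arm holds its last target. There are 200 camera calls.

## Task

Put the film cassette that stands on the desk away in the light-tight film box: slide the box's flush shutter open by pressing on its ribbed metal face and dragging it, let the cassette down through the port so that it rests on the bottom, then drag the shutter fully shut again. Press just firmly enough for the face not to slip and never with more than 25 N on the box, and leave the loupe and the roll of tape where they are.

Things in the scene. Friction and masses are not known exactly. Their poses are not given: they have to be found in the camera images.
- film_box: Grey film box with black top plate, fixed, 120 (own x) x 200 (own y) x 70 mm high; origin at the centre of its underside, z up. Openings in the 2 mm top plate: window 46 x 86 mm on the -x half (nearer the robot), filled by the shutter's bare ribbed steel face; square port 38 x 38 mm on the +x half, with a chute of 38 x 38 mm below it, felt floor at z = 8 mm. Feels at most 25 N from the robot.
- window (a point): Centre of the window, at box (-29, 0, 68) mm: a point on the undisturbed upper side of the shutter's face, 2 mm below the top plate. The window reaches 23 mm either way along box x and 43 mm either way along box y.
- port (a point): Centre of the port's mouth, at box (28, 0, 70) mm, level with the top plate; the chute goes straight down from it, 62 mm to the floor.
- shutter (a joint): Shutter travel along the box's +y (to the robot's left), m: 0 shut (end stop, port covered), 0.048 open (end stop, its 44 mm hole under the port). Thin plate, no handle, its ends never show in the window: only friction moves it. Drags with about 6 N, stays where left, slips under a light press. Its face lies on foam: begins to sink at 2 N, gives 12 N more per mm, is solid after 1 mm (14 N).
- film: 35 mm film cassette standing upright on the desk, the only one there: cylinder 25 mm in diameter with a small flat lip at one side (28 mm over it) and a black hub on top, 48 mm high, about 28 g; origin at the centre of its underside, z up. May be gripped round the body in any direction.
- loupe: Black stand magnifier, 47 mm in diameter, 45 mm high, loose; leave it alone. Origin at the centre of its underside.
- tape_roll: Roll of masking tape lying flat, 96 mm in diameter, 25 mm high, loose; leave it alone. Origin at the centre of its underside.
Mind the look-alikes: they are no part of the job. What is shaped like the film but blue or red is not meant.

How it is judged (in metres and radians):
On the way, in this order (a step that is already met when the one before it is completed fails the run):
1. the shutter is open (at least 43 of 48 mm) (value of joint shutter above 0.043 m), for 0.2 s.
2. the cassette is down in the chute (z of film in the frame of film_box between 0.004 and 0.018 m and horizontal distance between film and port below 0.022 m), for 0.2 s.
At the end, for the whole second after the job is handed in: The cassette rests at the bottom of the chute under the port (its underside within 10 mm of the floor) and the shutter is shut to within 3 mm of its end stop (all of step 2 and value of joint shutter below 0.003 m and linear speed of film below 0.02 m/s); the robot touches nothing.
It fails at once if the robot pushes on the box or its shutter with more than 25 N (contact force between any of the fingers, the arm and film_box above 25 N).
It fails at once if the loupe or the roll of tape is shifted by more than 20 mm (distance of any of loupe, tape_roll from where it was at the start of the episode above 0.02 m).
It also fails if it takes over 67 s, if anything falls off the work surface, if the arm or the gripper's body presses on something with over 40 N, if the wrist force passes 120 N, or if a joint passes its speed limit or range.

## Working session

There is one attempt and no reset: what is moved stays moved. The work goes in short steps, Python scripts to look and compute and a tool call to move; the robot and the scene stay as the last step left them, time stands still between calls to the robot, and variables do not carry over. Pictures are saved under pics/ and viewed, at most 10 in all, crops included, and the job is handed in when it is done.

Besides the shell and the picture viewer there is one more tool, called after ">>>" as name(argument=value, ...) on one line, values as JSON. jog_arm: Moves the arm, as the interface text tells. Shift numbers are shares of 80 mm and turn numbers shares of 0.1 rad, none past 1 either way. Its arguments: {"type":"object","properties":{"targets":{"type":"array","items":{"type":"object","properties":{"xyz":{"type":"array","items":{"type":"number"}},"spin":{"type":"number"}}}},"gripper":{"type":"number"}},"required":["targets"]}

```bash
mkdir -p pics; ls; python3 - <<'E'
from plant import bot
import cv2
o=bot.get_obs()
print({k:o[k] for k in("time","tool_pos","tcp_rot","contact_force","grip_width")})
for n in("scene","top"):
    cv2.imwrite(f"pics/{n}0.png",bot.capture(n)); print(n,bot.get_calibration(n))
E
```

```text
pics
{'time': 0.0, 'tool_pos': array([146.28679383, 503.76061054, 226.04180934]), 'tcp_rot': array([-3.14003184e+00, -2.35748586e-04,  2.85879125e+00]), 'contact_force': array([0.86015834, 0.04060977, 0.79224701]), 'grip_width': 91.85805571511474}
scene {'vfov': 45.051179566744814, 'cx': 322.62722496004875, 'cy': 236.14606538182255, 'eye': array([252.5891815 , 412.09740267, 749.69293282]), 'rotation': array([-2.41810188, -0.01122037, -2.71453865])}
top {'vfov': 56.846769269244376, 'cx': 317.1123029366766, 'cy': 239.32472828944728, 'eye': array([ 320.10716645, -126.39429433,  921.79004447]), 'rotation': array([-2.94589798, -0.00550451, -1.55066646])}
```

View pics/top0.png

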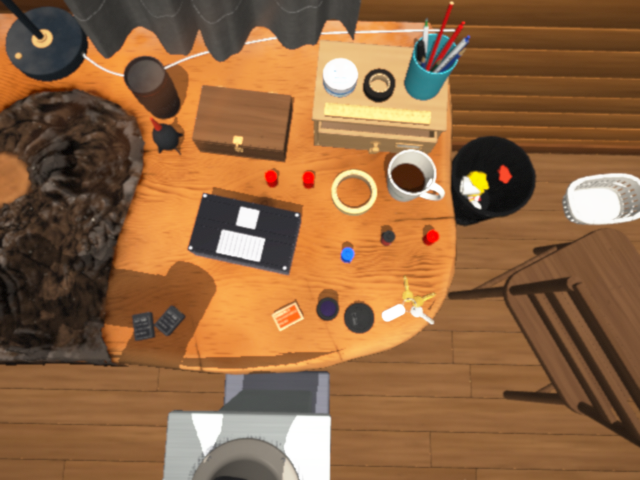

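View pics/scene0.png

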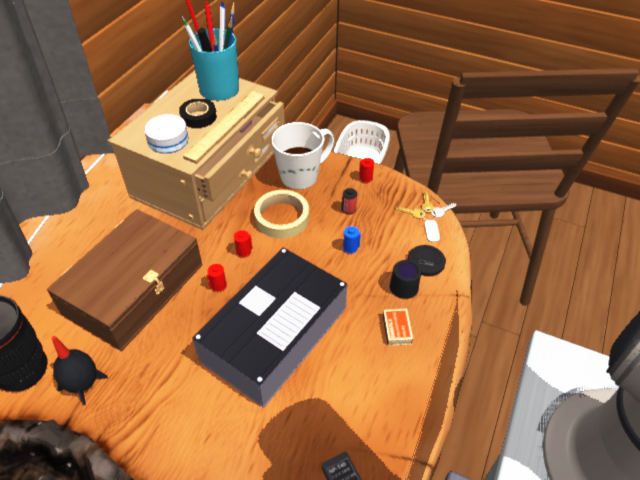

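The top view shows the box around (245,232), with the ribbed window at (241,246) and the port square at (247,217). The dark cassette is at (387,238), the loupe at (327,309) and the tape at (354,191). The red and blue cylinders are decoys. In the scene view the cassette is at (349,201).

```bash
cat > h.py <<'E'
import numpy as np, cv2
from scipy.spatial.transform import Rotation as R
def ray(c,u,v,fish=False):
    f=240/np.tan(np.radians(c["vfov"]/2)); x,y=(u-c["cx"])/f,(v-c["cy"])/f
    if fish:
        r=np.hypot(x,y); s=np.sinc(r/np.pi); d=np.array([x*s,y*s,np.cos(r)])
    else: d=np.array([x,y,1.])
    return R.from_euler("xyz",c["rotation"]).apply(d)
def cast(c,u,v,z,fish=False):
    d=ray(c,u,v,fish); return (c["eye"]+d*(z-c["eye"][2])/d[2])
E
python3 - <<'E'
from h import *; from plant import bot
for n,roi in(("top",(185,185,310,280)),("scene",(195,245,350,400))):
    c=bot.get_calibration(n); im=cv2.imread(f"pics/{n}0.png")
    g=im.min(2); m=np.zeros_like(g); x0,y0,x1,y1=roi; m[y0:y1,x0:x1]=(g[y0:y1,x0:x1]>140)*255
    for k in cv2.findContours(m,cv2.RETR_EXTERNAL,cv2.CHAIN_APPROX_NONE)[0]:
        if cv2.contourArea(k)<100: continue
        r=cv2.minAreaRect(k); print(n,np.round(r[0],1),np.round(r[1],1))
        P=np.array([cast(c,u,v,68)[:2] for u,v in cv2.boxPoints(r)])
        print(" ctr",P.mean(0).round(1),"sides",np.linalg.norm(P-np.roll(P,1,0),axis=1).round(1),"dirs",np.degrees(np.arctan2(*(P-np.roll(P,1,0)).T[::-1])).round(1))
    for nm,pt,z in((("film",(387,238),30),("loupe",(327,309),40),("tape",(354,191),25)) if n=="top" else (("film",(349,201),24),("loupe",(406,280),22),("tape",(281,213),20))):
        print(n,nm,cast(c,*pt,z).round(0))
c=bot.get_calibration("wrist");print(c,bot.get_obs()["time"])
a=cv2.resize(cv2.imread("pics/top0.png")[215:260,365:410],None,fx=8,fy=8)
b=cv2.resize(cv2.imread("pics/scene0.png")[180:225,325:370],None,fx=8,fy=8)
cv2.imwrite("pics/c1.png",np.hstack([a,b]))
E
```

```text
top [240.2 245.1] [45.2 24.6]
 ctr [474.8  22.6] sides [88.5 48.7 89.5 48.5] dirs [  78.9   -8.5 -101.2  170.4]
top [247.3 217.5] [20.4 19.6]
 ctr [530.7  11.4] sides [40.5 39.8 40.8 39.7] dirs [  79.7   -7.9 -100.4  171.6]
top film [ 503. -271.   30.]
top loupe [ 356. -150.   40.]
top tape [ 603. -203.   25.]
scene [288.2 320.2] [31.7 60.7]
 ctr [473.9  21.6] sides [46.9 93.8 50.4 90.7] dirs [-18.5 -99.2 158.6  79. ]
scene [257.  300.5] [23.3 29. ]
 ctr [529.3  11.8] sides [37.7 45.2 39.  44. ] dirs [ -22.7 -101.4  155.8   77.2]
scene film [ 503. -270.   24.]
scene loupe [ 354. -148.   22.]
scene tape [ 600. -196.   20.]
{'vfov': 65.70646984690485, 'cx': 321.37020057885053, 'cy': 242.72698138165322, 'eye': array([ 66.7182088 , 527.41544786, 383.4423643 ]), 'rotation': array([2.82797508e+00, 1.34484674e-04, 1.28806263e+00])} 0.1
```

View pics/c1.png

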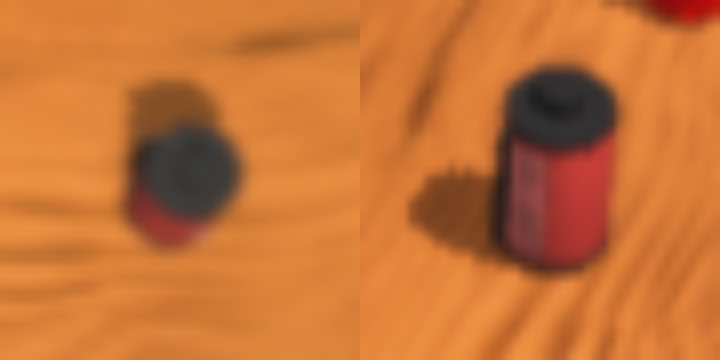

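The film is the cassette with the black cap and red label, near (503,-270), with its lip at the left. The window-to-port distance measures 56.5 mm against the expected 57, and the box yaw is about -0.187. I'll move above the window with the fingers shut and tool y along box x.

>>> jog_arm(gripper=0, targets=[{"xyz": [-0.56,-0.46,0]},{"xyz": [-0.56,-0.46,0]},{"xyz": [-0.56,-0.46,0]},{"xyz": [-0.56,-0.46,0]},{"xyz": [-0.56,-0.46,0]},{"xyz": [-0.56,-0.46,0]},{"xyz": [-0.56,-0.46,0]},{"xyz": [-0.56,-0.46,0]},{"xyz": [-0.56,-0.46,0]},{"xyz": [-0.56,-0.46,0]}])

```text
invalid input
```

>>> jog_arm(targets=[{"xyz": [0,0,0],"spin": 1},{"xyz": [0,0,0],"spin": 1},{"xyz": [0,0,0],"spin": 1},{"xyz": [0,0,0],"spin": 1},{"xyz": [0,0,0],"spin": 1},{"xyz": [0,0,0],"spin": 1},{"xyz": [0,0,0],"spin": 1},{"xyz": [0,0,0],"spin": 1},{"xyz": [0,0,0],"spin": 1},{"xyz": [0,0,0],"spin": 1}])

```text
time: 1.35
tool_pos: [146.4, 503.9, 226.3]
tcp_rot: [-3.141, 0.001, 1.855]
contact_force: [-0.3, 1.2, -0.4]
grip_width: 91.7
finger_force: 0.0
```

>>> jog_arm(targets=[{"xyz": [0,0,0],"spin": 1},{"xyz": [0,0,0],"spin": 1},{"xyz": [0,0,0],"spin": 1},{"xyz": [0,0,0],"spin": 1},{"xyz": [0,0,0],"spin": 0.75},{"xyz": [0,0,0.2]},{"xyz": [0,0,0.25]},{"xyz": [0,0,0.25]},{"xyz": [0,0,0]},{"xyz": [0,0,0]}])

```text
invalid input
```

```bash
python3 - <<'E'
from h import *; from plant import bot
o=bot.get_obs(); print(o)
c=bot.get_calibration("wrist"); im=bot.capture("wrist"); cv2.imwrite("pics/w1.png",im)
import pickle; pickle.dump(c,open("w1.pkl","wb"))
print(c)
E
```

```text
{'time': 1.35, 'joint_positions': array([ 1.14199984e+00,  3.42478770e-01,  1.52464848e+00, -1.78142830e-06,
        1.27536994e+00,  8.57316931e-01]), 'dq': array([ 2.51966859e-03, -1.69057906e-04,  7.95149188e-04,  3.09306346e-04,
       -1.01028817e-03,  7.92828115e-01]), 'tau': array([-2.76202351e-03, -4.32055950e+01, -2.45169872e+01,  7.63754616e-02,
       -3.21233401e-02, -1.06168024e+00]), 'tool_pos': array([146.38098478, 503.94401795, 226.30022223]), 'tcp_rot': array([-3.14100195e+00,  6.85024834e-04,  1.85547996e+00]), 'contact_force': array([-0.33183909,  1.15889839, -0.42791531]), 'moment': array([-0.11364303, -0.02364779,  0.03099419]), 'finger_force': 0.0, 'grip_width': 91.68536809447916}
{'vfov': 65.70646984690485, 'cx': 321.37020057885053, 'cy': 242.72698138165322, 'eye': array([123.83166303, 584.65951688, 383.55867863]), 'rotation': array([ 2.82822568e+00, -2.65774866e-04,  2.84762692e-01])}
```

View pics/w1.png

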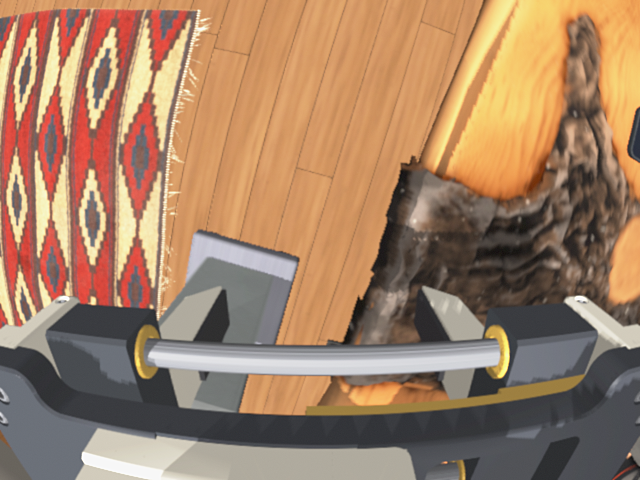

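Every row needs a spin, so only the middle call ran. The wrist picture still shows the floor and rug, with the gripper across the lower part. I'll finish the turn and then go near the window.

>>> jog_arm(gripper=0, targets=[{"xyz": [0,0,0],"spin": 1},{"xyz": [0,0,0],"spin": 1},{"xyz": [0,0,0],"spin": 1},{"xyz": [0,0,0],"spin": 1},{"xyz": [0,0,0],"spin": 0.75},{"xyz": [-0.5,0.5,0],"spin": 0},{"xyz": [-0.5,0.5,0],"spin": 0},{"xyz": [-0.5,0.5,0],"spin": 0},{"xyz": [-0.5,0.5,0],"spin": 0},{"xyz": [-0.5,0.5,0],"spin": 0}])

```text
time: 2.65
tool_pos: [306.4, 268.9, 226.7]
tcp_rot: [3.141, -0.0, 1.386]
contact_force: [1.4, -0.4, -0.5]
grip_width: 0.4
finger_force: 0.0
```

>>> jog_arm(targets=[{"xyz": [-0.5,0.5,0],"spin": 0},{"xyz": [-0.5,0.5,0],"spin": 0},{"xyz": [-0.5,0.5,0],"spin": 0},{"xyz": [-0.5,0.5,0],"spin": 0},{"xyz": [-0.5,0.5,0],"spin": 0},{"xyz": [-0.5,0.15,0.3],"spin": 0},{"xyz": [-0.4,0,0.3],"spin": 0},{"xyz": [0,0,0.2],"spin": 0},{"xyz": [0,0,0],"spin": 0},{"xyz": [0,0,0],"spin": 0}])

```text
time: 3.9
tool_pos: [463.9, -36.0, 163.3]
tcp_rot: [3.141, -0.0, 1.385]
contact_force: [0.5, -0.1, 0.3]
grip_width: 0.3
finger_force: 0.0
```

```bash
cat > look.py <<'E'
import sys,pickle
from h import *; from plant import bot
o=bot.get_obs(); print(o["time"],o["tool_pos"].round(1),o["tcp_rot"].round(3),o["contact_force"].round(1),o["grip_width"])
c=bot.get_calibration("wrist"); im=bot.capture("wrist"); cv2.imwrite(f"pics/{sys.argv[1]}.png",im)
pickle.dump(c,open(f"{sys.argv[1]}.pkl","wb"))
E
python3 look.py w2
```

```text
3.9 [463.9 -36.  163.3] [ 3.141 -0.     1.385] [ 0.5 -0.1  0.3] 0.3402296938776605
```

View pics/w2.png

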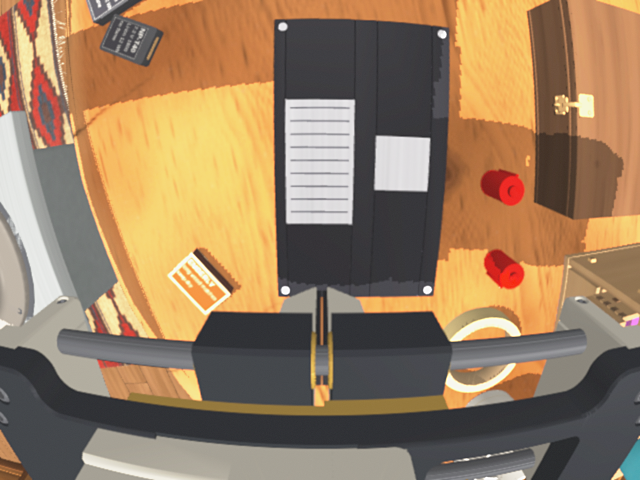

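The window spans columns 286–354 and rows 99–224, and the port columns 375–429 and rows 136–191. The closed fingertips are at (322,290). Next I'll measure the window in the wrist view.

```bash
cat > win.py <<'E'
import sys,pickle
from h import *
n=sys.argv[1]; c=pickle.load(open(n+".pkl","rb")); im=cv2.imread(f"pics/{n}.png")
m=((im.min(2)>140)*255).astype(np.uint8); m[:90]=0; m[230:]=0; m[:,:280]=0; m[:,435:]=0
m=cv2.morphologyEx(m,cv2.MORPH_CLOSE,np.ones((5,5)))
for k in cv2.findContours(m,cv2.RETR_EXTERNAL,cv2.CHAIN_APPROX_NONE)[0]:
    if cv2.contourArea(k)<500: continue
    P=np.array([cast(c,u,v,68,True)[:2] for u,v in k[:,0]],np.float32)
    r=cv2.minAreaRect(P); print(r)
E
python3 win.py w2; python3 - <<'E'
from h import *; import pickle
c=pickle.load(open("w2.pkl","rb"))
for p in((283,26),(442,33),(285,290),(427,290)): print(p,cast(c,*p,70,True).round(1))
for p in((305,292),(322,290),(340,292),(285,297),(360,297)): print(p,cast(c,*p,163,True).round(1))
E
```

```text
((530.6981201171875, 12.443411827087402), (37.90061569213867, 38.37288284301758), 79.18681335449219)
((474.6346435546875, 22.989120483398438), (86.45852661132812, 46.498130798339844), 78.75607299804688)
(283, 26) [468.6 120.1  70. ]
(442, 33) [574.5  99.8  70. ]
(285, 290) [432.2 -64.4  70. ]
(427, 290) [538.1 -85.3  70. ]
(305, 292) [459.1 -25.9 163. ]
(322, 290) [467.1 -26.3 163. ]
(340, 292) [475.2 -28.9 163. ]
(285, 297) [449.2 -26.8 163. ]
(360, 297) [484.1 -33.4 163. ]
```

```bash
python3 -c "
import cv2
cv2.imwrite('pics/c2.png',cv2.resize(cv2.imread('pics/w2.png')[270:350,260:385],None,fx=6,fy=6))"
```

```text
(no output)
```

View pics/c2.png

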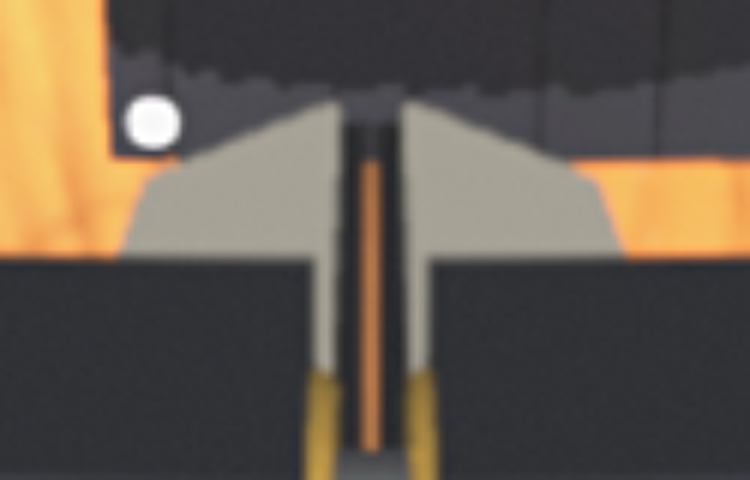

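The fingertips taper, so the closed tips are only about 10 mm wide and fit the window easily. The window measures 86.5 x 46.5 mm with its centre at (474.6,23.0). I'll go down above its near end.

>>> jog_arm(targets=[{"xyz": [0.2,-0.01,0.2],"spin": 0.1},{"xyz": [0.21,0,0.3],"spin": 0},{"xyz": [0,0,0.3],"spin": 0},{"xyz": [0,0,0.2],"spin": 0},{"xyz": [0,0,0.1],"spin": 0},{"xyz": [0,0,0.03],"spin": 0},{"xyz": [0,0,0.01],"spin": 0},{"xyz": [0,0,0],"spin": 0},{"xyz": [0,0,0],"spin": 0},{"xyz": [0,0,0],"spin": 0}])

```text
time: 5.2
tool_pos: [469.1, -3.9, 71.7]
tcp_rot: [3.141, -0.0, 1.374]
contact_force: [0.4, -0.1, -0.1]
grip_width: 0.7
finger_force: 0.0
```

>>> jog_arm(targets=[{"xyz": [0,0,0.01],"spin": 0},{"xyz": [0,0,0.01],"spin": 0},{"xyz": [0,0,0.01],"spin": 0},{"xyz": [0,0,0.01],"spin": 0},{"xyz": [0,0,0.005],"spin": 0},{"xyz": [0,0,0],"spin": 0},{"xyz": [0,0,0],"spin": 0},{"xyz": [0,0,0],"spin": 0},{"xyz": [0,0,0],"spin": 0},{"xyz": [0,0,0],"spin": 0}])

```text
time: 6.45
tool_pos: [469.0, -3.8, 68.0]
tcp_rot: [3.142, -0.0, 1.374]
contact_force: [-1.6, 0.1, 4.4]
grip_width: 0.1
finger_force: 2.2
```

>>> jog_arm(targets=[{"xyz": [0,0,0.003],"spin": 0},{"xyz": [0,0,0.003],"spin": 0},{"xyz": [0,0,0.002],"spin": 0},{"xyz": [0,0,0],"spin": 0},{"xyz": [0,0,0],"spin": 0},{"xyz": [0,0,0],"spin": 0},{"xyz": [0,0,0],"spin": 0},{"xyz": [0,0,0],"spin": 0},{"xyz": [0,0,0],"spin": 0},{"xyz": [0,0,0],"spin": 0}])

```text
time: 7.7
tool_pos: [469.1, -3.9, 67.6]
tcp_rot: [3.141, -0.0, 1.374]
contact_force: [-1.4, -0.4, 6.9]
grip_width: 0.5
finger_force: 4.0
```

>>> jog_arm(targets=[{"xyz": [0,0,0.004],"spin": 0},{"xyz": [0,0,0.004],"spin": 0},{"xyz": [0,0,0.002],"spin": 0},{"xyz": [0,0,0],"spin": 0},{"xyz": [0,0,0],"spin": 0},{"xyz": [0,0,0],"spin": 0},{"xyz": [0,0,0],"spin": 0},{"xyz": [0,0,0],"spin": 0},{"xyz": [0,0,0],"spin": 0},{"xyz": [0,0,0],"spin": 0}])

```text
time: 8.95
tool_pos: [469.1, -3.9, 67.2]
tcp_rot: [3.141, 0.0, 1.374]
contact_force: [-3.8, -0.7, 12.1]
grip_width: 0.4
finger_force: 6.1
```

>>> jog_arm(targets=[{"xyz": [0,0,0.003],"spin": 0},{"xyz": [0,0,0.002],"spin": 0},{"xyz": [0.02,0,0],"spin": 0},{"xyz": [0.02,0,0],"spin": 0},{"xyz": [0.02,0,0],"spin": 0},{"xyz": [0.02,0,0],"spin": 0},{"xyz": [0.02,0,0],"spin": 0},{"xyz": [0.02,0,0],"spin": 0},{"xyz": [0.02,0,0],"spin": 0},{"xyz": [0.02,0,0],"spin": 0}])

```text
time: 10.2
tool_pos: [471.4, 7.9, 67.0]
tcp_rot: [3.141, 0.001, 1.374]
contact_force: [-6.6, -5.2, 15.5]
grip_width: 0.8
finger_force: 7.9
```

```bash
python3 - <<'E'
from h import *; from plant import bot
ims=[bot.capture("scene"),bot.capture("top")]
a=cv2.resize(ims[0][270:370,220:345],None,fx=3.2,fy=3.2); b=cv2.resize(ims[1][190:275,190:300],None,fx=3.6,fy=3.6)
h=min(a.shape[0],b.shape[0]); cv2.imwrite("pics/c3.png",np.hstack([a[:h],b[:h]]))
E
```

```text
(no output)
```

View pics/c3.png

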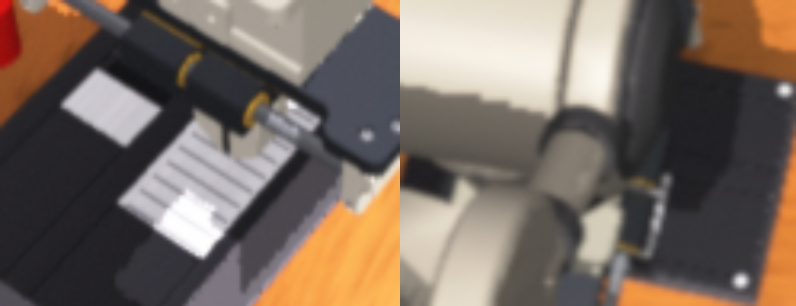

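The gap opening beside the port shows the shutter is following the finger. I'll continue the drag.

>>> jog_arm(targets=[{"xyz": [0.025,0,0],"spin": 0},{"xyz": [0.025,0,0],"spin": 0},{"xyz": [0.025,0,0],"spin": 0},{"xyz": [0.025,0,0],"spin": 0},{"xyz": [0.025,0,0],"spin": 0},{"xyz": [0.025,0,0],"spin": 0},{"xyz": [0.025,0,0],"spin": 0},{"xyz": [0.025,0,0],"spin": 0},{"xyz": [0.025,0,0],"spin": 0},{"xyz": [0.025,0,0],"spin": 0}])

```text
time: 11.55
tool_pos: [475.2, 27.5, 67.1]
tcp_rot: [3.141, 0.001, 1.374]
contact_force: [-5.5, -5.4, 15.8]
grip_width: 0.2
finger_force: 7.9
```

>>> jog_arm(targets=[{"xyz": [0.025,0,0],"spin": 0},{"xyz": [0.025,0,0],"spin": 0},{"xyz": [0.025,0,0],"spin": 0},{"xyz": [0.025,0,0],"spin": 0},{"xyz": [0.025,0,0],"spin": 0},{"xyz": [0.025,0,0],"spin": 0},{"xyz": [0.025,0,0],"spin": 0},{"xyz": [0.02,0,0],"spin": 0},{"xyz": [0,0,0],"spin": 0},{"xyz": [0,0,0],"spin": 0}])

```text
time: 12.8
tool_pos: [479.6, 42.3, 67.2]
tcp_rot: [3.138, 0.002, 1.374]
contact_force: [-2.7, -7.0, 12.1]
grip_width: 0.6
finger_force: 6.3
```

```bash
python3 - <<'E'
from h import *; from plant import bot
im=bot.capture("scene"); c=bot.get_calibration("scene")
# port corners projected
Rm=R.from_euler("xyz",c["rotation"]); f=240/np.tan(np.radians(c["vfov"]/2))
ex=np.array([.981,-.194]);ey=np.array([.194,.981]);W=np.array([474.6,23.])
g=im.min(2)
for s in np.arange(-18,19,3):
    p=np.r_[W+57*ex+s*ey,69]; q=Rm.inv().apply(p-c["eye"]); u,v=f*q[:2]/q[2]+[c["cx"],c["cy"]]
    print(int(s),g[int(round(v)),int(round(u))],end="; ")
cv2.imwrite("pics/s4.png",cv2.resize(im[270:370,220:345],None,fx=5,fy=5))
E
```

```text
-18 148; -15 148; -12 148; -9 118; -6 31; -3 37; 0 49; 3 49; 6 50; 9 49; 12 48; 15 31; 18 29;
```

View pics/s4.png

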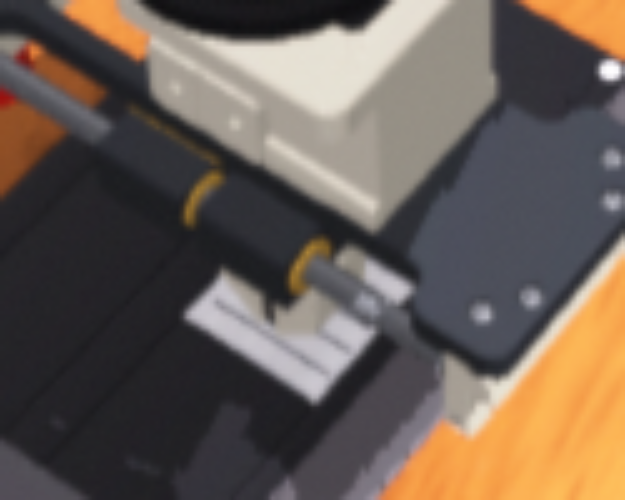

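Picture 8 shows the gripper over the port, so the shutter can't be judged yet. I'll lift, back off and check with the wrist camera.

>>> jog_arm(gripper=60, targets=[{"xyz": [0,0,-0.1],"spin": 0},{"xyz": [0,0,-0.4],"spin": 0},{"xyz": [0,0,-0.4],"spin": 0},{"xyz": [-0.6,0,-0.2],"spin": 0},{"xyz": [-0.6,0,0],"spin": 0},{"xyz": [-0.1,0,0],"spin": 0},{"xyz": [0,0,0],"spin": 0},{"xyz": [0,0,0],"spin": 0},{"xyz": [0,0,0],"spin": 0},{"xyz": [0,0,0],"spin": 0}])

```text
time: 14.1
tool_pos: [458.2, -57.7, 154.0]
tcp_rot: [-3.141, -0.0, 1.375]
contact_force: [0.8, -0.1, -0.3]
grip_width: 55.0
finger_force: 0.0
```

```bash
python3 look.py w5; python3 - <<'E'
from h import *; import pickle
c=pickle.load(open("w5.pkl","rb")); im=cv2.imread("pics/w5.png").min(2)
Rm=R.from_euler("xyz",c["rotation"]); f=240/np.tan(np.radians(c["vfov"]/2))
ex=np.array([.981,-.194]);ey=np.array([.194,.981]);W=np.array([474.6,23.])
for a in(47,57,67):
  for s in range(-24,25,3):
    q=Rm.inv().apply(np.r_[W+a*ex+s*ey,68]-c["eye"]); t=np.arctan2(np.hypot(*q[:2]),q[2]); u,v=f*t*q[:2]/np.hypot(*q[:2])+[c["cx"],c["cy"]]
    print(s,im[int(round(v)),int(round(u))],end="; ")
  print()
c=__import__("plant").bot.get_calibration("top"); print("film",cast(c,389.1,236.3,46))
E
```

```text
14.1 [458.2 -57.7 154. ] [-3.141 -0.     1.375] [ 0.8 -0.1 -0.3] 55.01469802281161
-24 57; -21 55; -18 45; -15 96; -12 148; -9 149; -6 153; -3 158; 0 166; 3 149; 6 157; 9 162; 12 166; 15 153; 18 37; 21 58; 24 57; 
-24 54; -21 55; -18 41; -15 71; -12 161; -9 170; -6 165; -3 155; 0 155; 3 154; 6 162; 9 160; 12 161; 15 161; 18 40; 21 59; 24 58; 
-24 54; -21 53; -18 45; -15 34; -12 36; -9 33; -6 36; -3 33; 0 31; 3 33; 6 35; 9 34; 12 34; 15 34; 18 42; 21 56; 24 56; 
film [ 503.08515124 -272.83713393   46.        ]
```

```bash
python3 -c "
import cv2,numpy as np
im=cv2.imread('pics/w5.png')
cv2.imwrite('pics/c5.png',np.hstack([cv2.resize(im[0:260,260:460],None,fx=2,fy=2),cv2.resize(im[60:190,340:440],None,fx=4,fy=4)]))"
```

```text
(no output)
```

View pics/c5.png

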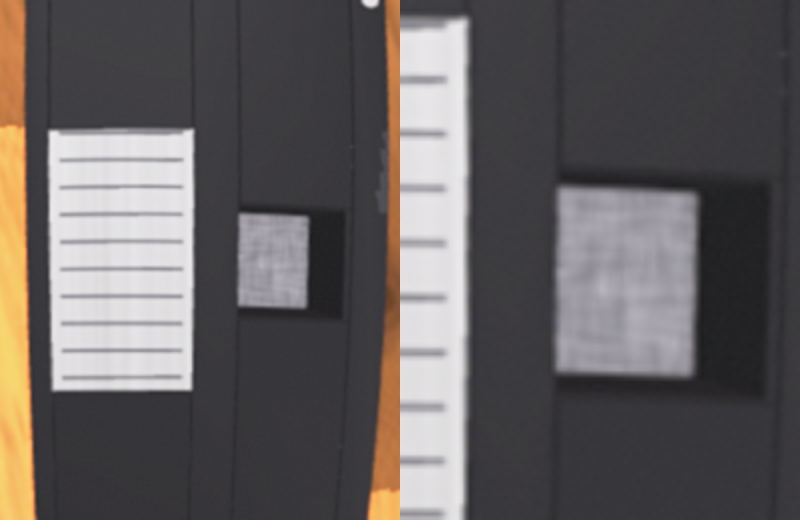

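The picture shows felt floor and a dark chute wall through the port, so the shutter is fully open. Next is the film. I'll check its position from two views, and the mug's clearance too.

```bash
python3 - <<'E'
from h import *; from plant import bot
c=bot.get_calibration("top"); s=bot.get_calibration("scene")
a,b=ray(c,389.1,236.3),ray(s,350,192.5)
t=np.linalg.lstsq(np.c_[a,-b],s["eye"]-c["eye"],rcond=None)[0]
print("film tri",(c["eye"]+t[0]*a).round(1),(s["eye"]+t[1]*b).round(1),cast(s,350,192.5,48).round(1))
for p in((387,172),(434,172),(410,150),(410,198)): print("mug rim@90",cast(c,*p,90).round(0))
for p in((348,255),): print("blue",cast(c,*p,25).round(0))
E
```

```text
film tri [ 504.  -273.6   41.6] [ 503.3 -273.7   41.4] [ 501.  -267.4   48. ]
mug rim@90 [ 623. -263.   90.]
mug rim@90 [ 625. -356.   90.]
mug rim@90 [ 671. -309.   90.]
mug rim@90 [ 571. -307.   90.]
blue [ 467. -192.   25.]
```

I'll turn the gripper 45° so its body clears the mug at about (622,-309), and approach the film.

>>> jog_arm(gripper=100, targets=[{"xyz": [-0.63,0.27,0],"spin": 0},{"xyz": [-0.63,0.27,0],"spin": 0},{"xyz": [-0.63,0.27,0],"spin": 0},{"xyz": [-0.63,0.27,0],"spin": 0},{"xyz": [0,0,0],"spin": -1},{"xyz": [0,0,0],"spin": -1},{"xyz": [0,0,0],"spin": -1},{"xyz": [0,0,0],"spin": -1},{"xyz": [0,0,0],"spin": -1},{"xyz": [0,0,0],"spin": -1}])

```text
time: 15.4
tool_pos: [503.5, -272.7, 153.9]
tcp_rot: [-3.142, -0.0, 1.977]
contact_force: [-0.5, -0.4, -0.6]
grip_width: 91.4
finger_force: 0.0
```

>>> jog_arm(targets=[{"xyz": [0,0,0.1],"spin": -1},{"xyz": [0,0,0.1],"spin": -1},{"xyz": [0,0,0.1],"spin": -1},{"xyz": [0,0,0.1],"spin": -0.8},{"xyz": [0,0,0.2],"spin": 0},{"xyz": [0,0,0.2],"spin": 0},{"xyz": [0,0,0],"spin": 0},{"xyz": [0,0,0],"spin": 0},{"xyz": [0,0,0],"spin": 0},{"xyz": [0,0,0],"spin": 0}])

```text
time: 16.65
tool_pos: [503.6, -273.1, 90.5]
tcp_rot: [3.141, 0.001, 2.354]
contact_force: [-0.1, -0.6, -0.1]
grip_width: 91.8
finger_force: 0.0
```

```bash
python3 look.py w6; python3 - <<'E'
from h import *; import pickle
from plant import bot
c=pickle.load(open("w6.pkl","rb")); Rm=R.from_euler("xyz",c["rotation"]); f=240/np.tan(np.radians(c["vfov"]/2))
q=Rm.inv().apply(np.array([503,-272.5,48])-c["eye"]); t=np.arctan2(np.hypot(*q[:2]),q[2]); p=f*t*q[:2]/np.hypot(*q[:2])+[c["cx"],c["cy"]]
print(p)
w=cv2.imread("pics/w6.png"); s=bot.capture("scene")
cv2.imwrite("pics/c6.png",np.hstack([w[200:440,180:480],cv2.resize(s[120:280,280:440],(300,300))[:240]]))
E
```

```text
16.65 [ 503.6 -273.1   90.5] [3.141e+00 1.000e-03 2.354e+00] [-0.1 -0.6 -0.1] 91.81776217477636
[319.77587564 271.59060761]
```

View pics/c6.png

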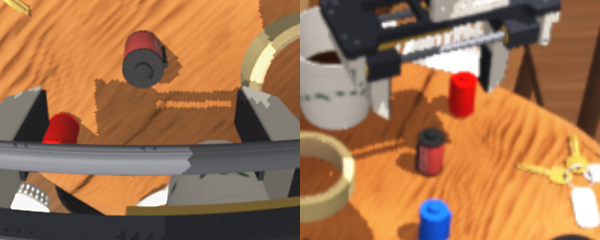

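In the wrist picture the cap is at (325,270) against a predicted (320,272), about 3 mm further along tool y. I'll correct for that and descend.

>>> jog_arm(targets=[{"xyz": [0.01,0.035,0.1],"spin": 0},{"xyz": [0,0,0.2],"spin": 0},{"xyz": [0,0,0.2],"spin": 0},{"xyz": [0,0,0.15],"spin": 0},{"xyz": [0,0,0.1],"spin": 0},{"xyz": [0,0,0.03],"spin": 0},{"xyz": [0,0,0],"spin": 0},{"xyz": [0,0,0],"spin": 0},{"xyz": [0,0,0],"spin": 0},{"xyz": [0,0,0],"spin": 0}])

```text
time: 18.0
tool_pos: [504.9, -270.5, 27.9]
tcp_rot: [3.141, 0.0, 2.354]
contact_force: [-0.3, 0.8, 0.9]
grip_width: 91.6
finger_force: 0.0
```

>>> jog_arm(gripper=0, targets=[{"xyz": [0,0,0],"spin": 0},{"xyz": [0,0,0],"spin": 0},{"xyz": [0,0,0],"spin": 0},{"xyz": [0,0,0],"spin": 0},{"xyz": [0,0,0],"spin": 0},{"xyz": [0,0,0],"spin": 0},{"xyz": [0,0,0],"spin": 0},{"xyz": [0,0,0],"spin": 0},{"xyz": [0,0,0],"spin": 0},{"xyz": [0,0,0],"spin": 0}])

```text
time: 19.25
tool_pos: [504.8, -270.4, 27.6]
tcp_rot: [3.141, -0.0, 2.354]
contact_force: [-0.3, 1.0, -0.3]
grip_width: 23.8
finger_force: 30.0
```

>>> jog_arm(targets=[{"xyz": [0,0,-0.2],"spin": 0},{"xyz": [0,0,-0.4],"spin": 0},{"xyz": [0,0,-0.5],"spin": 0},{"xyz": [0,0,-0.4],"spin": 0},{"xyz": [0,0,0],"spin": 0},{"xyz": [0,0,0],"spin": 0},{"xyz": [0,0,0],"spin": 0},{"xyz": [0,0,0],"spin": 0},{"xyz": [0,0,0],"spin": 0},{"xyz": [0,0,0],"spin": 0}])

```text
time: 20.5
tool_pos: [504.8, -270.4, 147.4]
tcp_rot: [3.142, -0.0, 2.354]
contact_force: [-0.0, -0.1, -0.9]
grip_width: 23.8
finger_force: 30.0
```

```bash
cat > red.py <<'E'
from h import *; from plant import bot
# visible red label of held film: compare with expected projected position
o=bot.get_obs(); T=o["tool_pos"]; print(o["time"],T.round(1),o["grip_width"])
for n in("scene","top"):
    c=bot.get_calibration(n); im=bot.capture(n); hsv=cv2.cvtColor(im,cv2.COLOR_BGR2HSV)
    m=(((hsv[...,0]<6)|(hsv[...,0]>168))&(hsv[...,1]>110)&(hsv[...,2]>40)).astype(np.uint8)
    Rm=R.from_euler("xyz",c["rotation"]); f=240/np.tan(np.radians(c["vfov"]/2))
    def pr(p):
        q=Rm.inv().apply(p-c["eye"]); return (f*q[:2]/q[2]+[c["cx"],c["cy"]]).round(1)
    print(n,"exp top/tcp/bottom",pr(T+[0,0,20]),pr(T),pr(T-[0,0,28]))
    u,v=pr(T-[0,0,10])
    k,l,st,ct=cv2.connectedComponentsWithStats(m)
    for s,q in zip(st[1:],ct[1:]):
        if s[4]>15 and abs(q[0]-u)<40 and abs(q[1]-v)<40: print("  ",s,q.round(1))
E
python3 red.py
```

```text
20.5 [ 504.8 -270.4  147.4] 23.768812733237848
scene exp top/tcp/bottom [352.  136.5] [351.4 146.3] [350.6 159.5]
   [345 142  16  21 221] [352.4 152.8]
   [359 158  16  25 308] [366.2 169.5]
top exp top/tcp/bottom [399.1 221.4] [397. 224.] [394.3 227.4]
```

The held film is centred within about 1 px of the expected position. I'll carry it over the port.

>>> jog_arm(targets=[{"xyz": [0.38,0.45,0],"spin": 0},{"xyz": [0.38,0.45,0],"spin": 0},{"xyz": [0.38,0.45,0],"spin": 0},{"xyz": [0.38,0.45,0],"spin": 0},{"xyz": [0.38,0.45,0],"spin": 0},{"xyz": [0.37,0.47,0],"spin": 0},{"xyz": [0,0,0.2],"spin": 0},{"xyz": [0,0,0.2],"spin": 0},{"xyz": [0,0,0],"spin": 0},{"xyz": [0,0,0],"spin": 0}])

```text
time: 21.85
tool_pos: [531.3, 11.6, 116.2]
tcp_rot: [3.141, 0.001, 2.354]
contact_force: [0.8, -0.8, -0.0]
grip_width: 23.9
finger_force: 30.0
```

```bash
python3 red.py; python3 - <<'E'
from h import *; from plant import bot
# is the port rim still where expected in scene view, film bottom vs port: print projected port centre
c=bot.get_calibration("scene"); Rm=R.from_euler("xyz",c["rotation"]); f=240/np.tan(np.radians(c["vfov"]/2))
q=Rm.inv().apply(np.array([530.6,12,70])-c["eye"]); print(f*q[:2]/q[2]+[c["cx"],c["cy"]])
E
```

```text
21.85 [531.3  11.6 116.2] 23.852297292646853
scene exp top/tcp/bottom [252.1 270.2] [253.2 279.2] [254.8 291.3]
   [242 249   9   8  52] [246.2 252.5]
   [207 269  20  23 331] [216.5 280.3]
   [246 275  19  22 292] [255.4 286.7]
top exp top/tcp/bottom [241.7 208. ] [243.4 210.8] [245.7 214.6]
   [265 171  12  16 158] [270.8 178.2]
[256.10713972 299.22679102]
```

>>> jog_arm(targets=[{"xyz": [0,0,0.06],"spin": 0},{"xyz": [0,0,0.06],"spin": 0},{"xyz": [0,0,0.05],"spin": 0},{"xyz": [0,0,0.04],"spin": 0},{"xyz": [0,0,0.02],"spin": 0},{"xyz": [0,0,0.02],"spin": 0},{"xyz": [0,0,0.02],"spin": 0},{"xyz": [0,0,0.02],"spin": 0},{"xyz": [0,0,0.02],"spin": 0},{"xyz": [0,0,0.02],"spin": 0}])

```text
time: 23.2
tool_pos: [531.0, 11.8, 89.2]
tcp_rot: [3.141, 0.0, 2.354]
contact_force: [-0.5, -0.6, -0.1]
grip_width: 23.8
finger_force: 30.0
```

>>> jog_arm(targets=[{"xyz": [0,0,0.04],"spin": 0},{"xyz": [0,0,0.04],"spin": 0},{"xyz": [0,0,0.04],"spin": 0},{"xyz": [0,0,0.04],"spin": 0},{"xyz": [0,0,0.02],"spin": 0},{"xyz": [0,0,0.01],"spin": 0},{"xyz": [0,0,0],"spin": 0},{"xyz": [0,0,0],"spin": 0},{"xyz": [0,0,0],"spin": 0},{"xyz": [0,0,0],"spin": 0}])

```text
time: 24.45
tool_pos: [531.0, 11.8, 74.1]
tcp_rot: [3.141, 0.0, 2.354]
contact_force: [0.4, 0.8, 0.8]
grip_width: 23.8
finger_force: 30.0
```

>>> jog_arm(gripper=60, targets=[{"xyz": [0,0,0],"spin": 0},{"xyz": [0,0,0],"spin": 0},{"xyz": [0,0,0],"spin": 0},{"xyz": [0,0,0],"spin": 0},{"xyz": [0,0,0],"spin": 0},{"xyz": [0,0,0],"spin": 0},{"xyz": [0,0,-0.2],"spin": 0},{"xyz": [0,0,-0.4],"spin": 0},{"xyz": [0,0,-0.4],"spin": 0},{"xyz": [0,0,0],"spin": 0}])

```text
time: 25.7
tool_pos: [532.5, 11.6, 156.5]
tcp_rot: [3.138, 0.004, 2.354]
contact_force: [0.1, -0.5, -0.6]
grip_width: 55.0
finger_force: 0.0
```

>>> jog_arm(gripper=0, targets=[{"xyz": [0,0,0],"spin": 1},{"xyz": [0,0,0],"spin": 1},{"xyz": [0,0,0],"spin": 1},{"xyz": [0,0,0],"spin": 1},{"xyz": [0,0,0],"spin": 1},{"xyz": [0,0,0],"spin": 1},{"xyz": [0,0,0],"spin": 1},{"xyz": [0,0,0],"spin": 1},{"xyz": [0,0,0],"spin": 1},{"xyz": [0,0,0],"spin": 0.8}])

```text
time: 26.95
tool_pos: [530.3, 11.8, 152.9]
tcp_rot: [-3.14, 0.0, 1.371]
contact_force: [-0.6, 0.9, 0.8]
grip_width: 0.6
finger_force: 0.0
```

>>> jog_arm(targets=[{"xyz": [-0.5,-0.36,0],"spin": 0},{"xyz": [-0.5,-0.36,0],"spin": 0},{"xyz": [0,0,0],"spin": 0},{"xyz": [0,0,0],"spin": 0},{"xyz": [0,0,0],"spin": 0},{"xyz": [0,0,0],"spin": 0},{"xyz": [0,0,0],"spin": 0},{"xyz": [0,0,0],"spin": 0},{"xyz": [0,0,0],"spin": 0},{"xyz": [0,0,0],"spin": 0}])

```text
time: 28.2
tool_pos: [458.8, -55.4, 154.1]
tcp_rot: [3.142, -0.0, 1.374]
contact_force: [-0.0, -0.3, 0.0]
grip_width: 0.7
finger_force: 0.0
```

```bash
python3 look.py w7; cat > port.py <<'E'
import sys,pickle
from h import *
n=sys.argv[1]; c=pickle.load(open(n+".pkl","rb")); im=cv2.imread(f"pics/{n}.png")
Rm=R.from_euler("xyz",c["rotation"]); f=240/np.tan(np.radians(c["vfov"]/2))
ex=np.array([.981,-.194]);ey=np.array([.194,.981]);W=np.array([474.6,23.])
for s in range(21,-22,-3):
  row=[]
  for a in range(36,79,3):
    q=Rm.inv().apply(np.r_[W+a*ex+s*ey,68]-c["eye"]); t=np.arctan2(np.hypot(*q[:2]),q[2]); u,v=f*t*q[:2]/np.hypot(*q[:2])+[c["cx"],c["cy"]]
    b,g,r=map(int,im[int(round(v)),int(round(u))]); row.append(f"{(b+g+r)//3:3d}{'r' if r>1.5*g+20 else ' '}")
  print(f"{s:4d}"," ".join(row))
E
python3 port.py w7
```

```text
28.2 [458.8 -55.4 154.1] [ 3.142 -0.     1.374] [-0.  -0.3  0. ] 0.6664982302892378
  21  61   55   59   60   59   57   59   58   58   58   57   58   56   58   59 
  18  60   35   35   37   39   38   33   36   35   39   37   36   37   55   60 
  15  60  160  152  165  156  153  152  164  147   33   37   37   35   57   57 
  12  60  158  157  151  133   82   59   70   58   35   36   33   34   54   58 
   9  59  154   83r  64   61   62   62   62   60   43   35   34   33   57   58 
   6  60   78r  83r  61   61   62   60   60   61   63   34   35   34   56   58 
   3  58   79r  74r  62   62   53   59   61   60   62   40   35   33   56   60 
   0  60   78r  65r  61   61   55   59   60   62   61   39   34   35   56   59 
  -3  60   75r  76r  61   61   59   57   60   60   61   36   32   34   57   59 
  -6  59  156   77r  57   59   61   60   60   61   53   33   33   35   56   58 
  -9  57  169  161  153  123   53   57   57  119   33   32   34   36   55   57 
 -12  60  157  157  151  152  161  152  162  155   33   34   36   37   56   58 
 -15  59   35   34   33   44   52   61   66   61   37   34   37   34   58   57 
 -18  59   43   43   43   43   44   47   45   40   42   42   42   42   53   58 
 -21  59   52   56   55   55   56   58   55   56   57   56   56   55   56   58
```

The cassette's black cap fills the middle of the port below the rim, upright and at the right depth. Now I'll close the shutter, pressing near the window's far end (box y +24).

>>> jog_arm(targets=[{"xyz": [0.5,0,0],"spin": 0},{"xyz": [0.5,0,0],"spin": 0},{"xyz": [0.3,0,0.2],"spin": 0},{"xyz": [0,0,0.3],"spin": 0},{"xyz": [0,0,0.3],"spin": 0},{"xyz": [0,0,0.15],"spin": 0},{"xyz": [0,0,0.05],"spin": 0},{"xyz": [0,0,0.025],"spin": 0},{"xyz": [0,0,0],"spin": 0},{"xyz": [0,0,0],"spin": 0}])

```text
time: 29.5
tool_pos: [479.5, 46.5, 72.6]
tcp_rot: [3.141, -0.0, 1.374]
contact_force: [0.3, -0.9, -0.6]
grip_width: 0.6
finger_force: 0.0
```

>>> jog_arm(targets=[{"xyz": [0,0,0.01],"spin": 0},{"xyz": [0,0,0.01],"spin": 0},{"xyz": [0,0,0.01],"spin": 0},{"xyz": [0,0,0.01],"spin": 0},{"xyz": [0,0,0.005],"spin": 0},{"xyz": [0,0,0.005],"spin": 0},{"xyz": [0,0,0],"spin": 0},{"xyz": [0,0,0],"spin": 0},{"xyz": [0,0,0],"spin": 0},{"xyz": [0,0,0],"spin": 0}])

```text
time: 30.75
tool_pos: [479.2, 46.6, 68.1]
tcp_rot: [3.142, -0.0, 1.374]
contact_force: [-1.3, -0.1, 2.0]
grip_width: 0.5
finger_force: 1.4
```

>>> jog_arm(targets=[{"xyz": [0,0,0.005],"spin": 0},{"xyz": [0,0,0.005],"spin": 0},{"xyz": [0,0,0.005],"spin": 0},{"xyz": [0,0,0.005],"spin": 0},{"xyz": [0,0,0],"spin": 0},{"xyz": [0,0,0],"spin": 0},{"xyz": [0,0,0],"spin": 0},{"xyz": [0,0,0],"spin": 0},{"xyz": [0,0,0],"spin": 0},{"xyz": [0,0,0],"spin": 0}])

```text
time: 32.0
tool_pos: [479.2, 46.6, 67.3]
tcp_rot: [3.141, -0.0, 1.374]
contact_force: [-4.4, 0.0, 11.3]
grip_width: 0.3
finger_force: 5.8
```

>>> jog_arm(targets=[{"xyz": [0,0,0.004],"spin": 0},{"xyz": [0,0,0.002],"spin": 0},{"xyz": [-0.02,0,0],"spin": 0},{"xyz": [-0.02,0,0],"spin": 0},{"xyz": [-0.02,0,0],"spin": 0},{"xyz": [-0.02,0,0],"spin": 0},{"xyz": [-0.02,0,0],"spin": 0},{"xyz": [-0.02,0,0],"spin": 0},{"xyz": [-0.02,0,0],"spin": 0},{"xyz": [-0.02,0,0],"spin": 0}])

```text
time: 33.25
tool_pos: [477.0, 35.2, 67.1]
tcp_rot: [3.14, -0.002, 1.373]
contact_force: [-3.7, 6.8, 14.0]
grip_width: 0.9
finger_force: 6.8
```

>>> jog_arm(targets=[{"xyz": [-0.025,0,0],"spin": 0},{"xyz": [-0.025,0,0],"spin": 0},{"xyz": [-0.025,0,0],"spin": 0},{"xyz": [-0.025,0,0],"spin": 0},{"xyz": [-0.025,0,0],"spin": 0},{"xyz": [-0.025,0,0],"spin": 0},{"xyz": [-0.025,0,0],"spin": 0},{"xyz": [-0.025,0,0],"spin": 0},{"xyz": [-0.025,0,0],"spin": 0},{"xyz": [-0.025,0,0],"spin": 0}])

```text
time: 34.5
tool_pos: [473.2, 15.5, 67.1]
tcp_rot: [3.14, -0.002, 1.373]
contact_force: [-2.6, 7.1, 13.1]
grip_width: -0.1
finger_force: 6.8
```

>>> jog_arm(targets=[{"xyz": [-0.025,0,0],"spin": 0},{"xyz": [-0.025,0,0],"spin": 0},{"xyz": [-0.025,0,0],"spin": 0},{"xyz": [-0.025,0,0],"spin": 0},{"xyz": [-0.025,0,0],"spin": 0},{"xyz": [-0.025,0,0],"spin": 0},{"xyz": [-0.025,0,0],"spin": 0},{"xyz": [-0.025,0,0],"spin": 0},{"xyz": [-0.01,0,0],"spin": 0},{"xyz": [0,0,0],"spin": 0}])

```text
time: 35.75
tool_pos: [470.0, -0.9, 67.1]
tcp_rot: [3.14, -0.002, 1.373]
contact_force: [-3.6, 7.9, 12.7]
grip_width: 0.3
finger_force: 6.8
```

>>> jog_arm(targets=[{"xyz": [-0.01,0,0],"spin": 0},{"xyz": [-0.01,0,0],"spin": 0},{"xyz": [-0.01,0,0],"spin": 0},{"xyz": [-0.01,0,0],"spin": 0},{"xyz": [0,0,0],"spin": 0},{"xyz": [0,0,0],"spin": 0},{"xyz": [0,0,0],"spin": 0},{"xyz": [0,0,0],"spin": 0},{"xyz": [0,0,0],"spin": 0},{"xyz": [0,0,0],"spin": 0}])

```text
time: 37.0
tool_pos: [470.1, -4.0, 67.2]
tcp_rot: [3.139, -0.002, 1.373]
contact_force: [-0.2, 7.7, 12.5]
grip_width: 0.2
finger_force: 6.1
```

>>> jog_arm(targets=[{"xyz": [0,0,-0.05],"spin": 0},{"xyz": [0,0,-0.3],"spin": 0},{"xyz": [0,0,-0.4],"spin": 0},{"xyz": [-0.3,0,-0.3],"spin": 0},{"xyz": [-0.4,0,0],"spin": 0},{"xyz": [0,0,0],"spin": 0},{"xyz": [0,0,0],"spin": 0},{"xyz": [0,0,0],"spin": 0},{"xyz": [0,0,0],"spin": 0},{"xyz": [0,0,0],"spin": 0}])

```text
time: 38.25
tool_pos: [457.9, -59.7, 149.9]
tcp_rot: [-3.141, -0.0, 1.374]
contact_force: [0.2, 0.4, -0.2]
grip_width: 0.5
finger_force: 0.0
```

```bash
python3 look.py w8; python3 port.py w8; python3 win.py w8; python3 win.py w2
```

```text
38.25 [457.9 -59.7 149.9] [-3.141 -0.     1.374] [ 0.2  0.4 -0.2] 0.46956976879564916
  21  60   50   57   57   54   54   56   55   54   53   54   52   52   53   56 
  18  57  223  224  225  223  227  221  226  225  224  222  228  223  221   57 
  15  55  222  222  221  218  222  220  222  220  221  219  222  219  224   56 
  12  55  220  221  221  219  222  220  222  219  221  219  223  219  226   57 
   9  56  221  221  221  219  222  220  223  220  221  220  223  219  226   57 
   6  55  219  221  221  218  222  219  222  220  220  220  223  219  224   51 
   3  55  223  220  221  218  222  219  221  220  220  219  223  219  226   51 
   0  55  222  220  220  218  222  220  223  220  221  219  222  220  224   53 
  -3  57  220  220  220  218  221  219  223  220  221  219  223  218  223   54 
  -6  57  220  220  220  219  221  220  223  219  221  220  222  219  220   55 
  -9  57  221  220  220  218  222  220  223  219  221  219  221  219  226   57 
 -12  57  224  220  219  216  221  219  222  219  221  219  222  219  226   55 
 -15  56  224  220  219  216  221  219  223  220  221  219  221  219  225   50 
 -18  56  226  225  221  217  224  201  213  213  221  221  224  204  217   53 
 -21  57   46   55   55   53   54   53   53   54   53   55   52   54   54   56 
((530.1241455078125, 12.189205169677734), (38.63664627075195, 36.60738754272461), 79.5860824584961)
((472.88397216796875, 13.717063903808594), (66.40680694580078, 46.36742401123047), 78.73979949951172)
((530.6981201171875, 12.443411827087402), (37.90061569213867, 38.37288284301758), 79.18681335449219)
((474.6346435546875, 22.989120483398438), (86.45852661132812, 46.498130798339844), 78.75607299804688)
```

The port is covered, but that only proves the travel is below about 7 mm. I'll compare the rib positions with the picture taken when it was shut at the start.

```bash
python3 - <<'E'
from h import *; import pickle
ex=np.array([.981,-.194]);ey=np.array([.194,.981]);W=np.array([474.6,23.])
for n in("w2","w5","w7","w8"):
    c=pickle.load(open(n+".pkl","rb")); im=cv2.imread(f"pics/{n}.png").mean(2).astype(np.float32)
    Rm=R.from_euler("xyz",c["rotation"]); f=240/np.tan(np.radians(c["vfov"]/2))
    S=np.arange(-46,46.1,.25); prof=0
    for a in(-10,-5,0,5,10):
        P=np.c_[W+a*ex+S[:,None]*ey,np.full(len(S),68.)]; q=Rm.inv().apply(P-c["eye"]); h=np.hypot(q[:,0],q[:,1])
        uv=(f*np.arctan2(h,q[:,2])/h)[:,None]*q[:,:2]+[c["cx"],c["cy"]]
        prof=prof+cv2.remap(im,uv[:,0].astype(np.float32)[:,None],uv[:,1].astype(np.float32)[:,None],cv2.INTER_LINEAR)[:,0]/5
    from scipy.signal import find_peaks
    p,_=find_peaks(-prof,prominence=25); print(n,S[p])
    e=np.where(np.diff((prof>130).astype(int)))[0]; print("   edges",S[e[0]],S[e[-1]])
E
```

```text
w2 [-34.25 -25.5  -16.5   -7.5    1.5   10.5   19.25  28.75  37.5 ]
   edges -43.25 43.25
w5 [-38.75 -30.   -20.75 -12.    -3.     6.25  14.75  24.    33.25]
   edges -43.5 43.0
w7 [-39.   -29.75 -21.   -11.75  -3.     6.    15.    23.75  33.  ]
   edges -43.25 43.0
w8 [-32.75 -23.75 -14.75  -6.25   2.75  11.75  21.    30.    39.  ]
   edges -42.5 43.25
```

The ribs say 0–1.4 mm, but only modulo the 9 mm pitch. A second short closing drag costs little and will settle it.

>>> jog_arm(targets=[{"xyz": [0.5,0,0],"spin": 0},{"xyz": [0.5,0,0.1],"spin": 0},{"xyz": [0.1,0,0.3],"spin": 0},{"xyz": [0,0,0.3],"spin": 0},{"xyz": [0,0,0.2],"spin": 0},{"xyz": [0,0,0.05],"spin": 0},{"xyz": [0,0,0.015],"spin": 0},{"xyz": [0,0,0],"spin": 0},{"xyz": [0,0,0],"spin": 0},{"xyz": [0,0,0],"spin": 0}])

```text
time: 39.55
tool_pos: [475.3, 26.2, 73.1]
tcp_rot: [3.141, -0.0, 1.374]
contact_force: [0.5, -0.3, -0.6]
grip_width: 0.4
finger_force: 0.0
```

>>> jog_arm(targets=[{"xyz": [0,0,0.01],"spin": 0},{"xyz": [0,0,0.01],"spin": 0},{"xyz": [0,0,0.01],"spin": 0},{"xyz": [0,0,0.01],"spin": 0},{"xyz": [0,0,0.01],"spin": 0},{"xyz": [0,0,0.005],"spin": 0},{"xyz": [0,0,0.005],"spin": 0},{"xyz": [0,0,0.005],"spin": 0},{"xyz": [0,0,0],"spin": 0},{"xyz": [0,0,0],"spin": 0}])

```text
time: 40.8
tool_pos: [475.1, 26.2, 67.9]
tcp_rot: [3.141, -0.0, 1.374]
contact_force: [-0.7, 0.3, 5.1]
grip_width: 0.3
finger_force: 2.5
```

>>> jog_arm(targets=[{"xyz": [0,0,0.005],"spin": 0},{"xyz": [0,0,0.005],"spin": 0},{"xyz": [0,0,0.005],"spin": 0},{"xyz": [0,0,0.004],"spin": 0},{"xyz": [0,0,0.002],"spin": 0},{"xyz": [0,0,0],"spin": 0},{"xyz": [0,0,0],"spin": 0},{"xyz": [0,0,0],"spin": 0},{"xyz": [0,0,0],"spin": 0},{"xyz": [0,0,0],"spin": 0}])

```text
time: 42.05
tool_pos: [475.1, 26.2, 67.1]
tcp_rot: [3.141, -0.0, 1.374]
contact_force: [-3.8, 0.9, 14.6]
grip_width: 0.1
finger_force: 7.2
```

>>> jog_arm(targets=[{"xyz": [-0.02,0,0],"spin": 0},{"xyz": [-0.02,0,0],"spin": 0},{"xyz": [-0.02,0,0],"spin": 0},{"xyz": [-0.02,0,0],"spin": 0},{"xyz": [-0.02,0,0],"spin": 0},{"xyz": [-0.02,0,0],"spin": 0},{"xyz": [-0.02,0,0],"spin": 0},{"xyz": [0,0,0],"spin": 0},{"xyz": [0,0,0],"spin": 0},{"xyz": [0,0,0],"spin": 0}])

```text
time: 43.3
tool_pos: [474.6, 16.2, 67.3]
tcp_rot: [3.138, -0.002, 1.373]
contact_force: [0.4, 6.0, 11.1]
grip_width: 0.4
finger_force: 5.6
```

>>> jog_arm(targets=[{"xyz": [0,0,-0.05],"spin": 0},{"xyz": [0,0,-0.3],"spin": 0},{"xyz": [0,0,-0.4],"spin": 0},{"xyz": [-0.3,0,-0.3],"spin": 0},{"xyz": [-0.4,0,0],"spin": 0},{"xyz": [-0.2,0,0],"spin": 0},{"xyz": [0,0,0],"spin": 0},{"xyz": [0,0,0],"spin": 0},{"xyz": [0,0,0],"spin": 0},{"xyz": [0,0,0],"spin": 0}])

```text
time: 44.55
tool_pos: [458.9, -54.9, 149.8]
tcp_rot: [-3.141, -0.0, 1.375]
contact_force: [-0.3, -0.2, -0.0]
grip_width: 0.5
finger_force: 0.0
```

```bash
python3 look.py w9; python3 - <<'E'
from h import *; import pickle
from scipy.signal import find_peaks
ex=np.array([.981,-.194]);ey=np.array([.194,.981]);W=np.array([474.6,23.])
for n in("w8","w9"):
    c=pickle.load(open(n+".pkl","rb")); im=cv2.imread(f"pics/{n}.png").mean(2).astype(np.float32)
    Rm=R.from_euler("xyz",c["rotation"]); f=240/np.tan(np.radians(c["vfov"]/2))
    S=np.arange(-46,46.1,.25); prof=0
    for a in(-10,-5,0,5,10):
        P=np.c_[W+a*ex+S[:,None]*ey,np.full(len(S),68.)]; q=Rm.inv().apply(P-c["eye"]); h=np.hypot(q[:,0],q[:,1])
        uv=(f*np.arctan2(h,q[:,2])/h)[:,None]*q[:,:2]+[c["cx"],c["cy"]]
        prof=prof+cv2.remap(im,uv[:,0].astype(np.float32)[:,None],uv[:,1].astype(np.float32)[:,None],cv2.INTER_LINEAR)[:,0]/5
    p,_=find_peaks(-prof,prominence=25); e=np.where(np.diff((prof>130).astype(int)))[0]; print(n,S[p],"edges",S[e[0]],S[e[-1]])
E
```

```text
44.55 [458.9 -54.9 149.8] [-3.141 -0.     1.375] [-0.3 -0.2 -0. ] 0.49086600307917133
w8 [-32.75 -23.75 -14.75  -6.25   2.75  11.75  21.    30.    39.  ] edges -42.5 43.25
w9 [-33.   -24.   -14.75  -5.75   3.25  12.25  20.75  29.75  39.  ] edges -43.0 43.25
```

The second drag slipped without moving the ribs, so the shutter is at its stop, with 48.1 mm between the open and shut positions. The arm is clear of everything, so I'll hand in.

```bash
python3 -c "
from plant import bot
print(bot.close_job())"
```

```text
the job is handed in; nothing more can be done
None
```

I handed the job in at about 45 s; the result wasn't shown. The cassette is upright at the bottom of the chute, the shutter measured shut (within about 1.4 mm), the highest press I read was about 18 N, and I kept clear of the loupe and tape.

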